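Clip a sample tube into its tilt-out bin and click the bin shut

TASK

Put the blue-capped tube away: tip the blue bin fully out on its bottom hinge, snap the tube sideways into both spring clips inside it and let go, then push the bin back until it clicks fully shut with the tube still held in the clips. Ease the tube in rather than ramming it, keep the orange bin shut, and leave the orange-capped tube, beaker, bottle and timer where they are.

Things in the scene. Friction and masses are not known exactly. Their poses are not given: they have to be found in the camera images.
- blue_hinge (a point): Middle of the blue bin's hinge line, at the foot of its front panel, 30 mm above the bench; fixed. x points from the front into the housing, y along the hinge, z up. The fixed grey housing (180 mm wide, walls 155 mm high, open at top and front) fills x = 0 to 98 mm; a catch block on its wall at y = +78 mm reaches 193 mm above the bench.
- blue_bin (a joint): Tip angle of the blue tilt-out bin, rad. 0: shut; 1.22: fully out at its stop, its top having swung forward (-x of blue_hinge) and down. A spring catch holds it shut: 6 to 8 N at the tab, over the first 0.1 rad, passes it either way. Beyond that it moves freely; past 0.3 rad it sinks open by itself and stays out. If it does not pass the catch on the way back, it stays about 0.1 rad ajar.
- blue_tab (a point): Grip point on the blue bin's pull tab, 178 mm from the hinge line. The tab is a tongue 40 mm wide (along y), 10 mm thick, rising 50 mm from the middle of the top edge of the front panel (166 wide, 145 tall, 6 thick) in its plane; this point is 17 mm below its end. It turns with the bin; axes as blue_hinge when shut. Pinched across the 40 mm it can turn between the fingers.
- blue_clips (a point): Where the tube's centre sits when snapped home in the clips inside the blue bin; turns with it. y: the line of the tube (either way round); z: out of the mouths, straight up when fully out, then 104 mm above the bench, 90 mm in front of the hinge. Two white C clips 12 mm wide at y = +-40 mm; flared lips 25 mm above the seat catch 4 mm off-centre. 10 to 20 N snaps it in, then it bottoms hard.
- blue_tube_mid (a point): Centre of the blue-capped tube: white, rigid, 132 mm long, 30 mm in diameter, about 70 g; x along its axis to the blue cap (34 mm in diameter, last 14 mm). It starts lying level, its centre 36 mm above the bench, on a grey rest: a 6 mm plate with two V blocks 12 mm wide, 30 mm high, 40 mm either side of its middle; clear between them for fingers.
- orange_hinge (a point): The same point of the orange bin, a like unit beside the blue one. It is to stay shut.
- orange_bin (a joint): Tip angle of the orange bin, rad; 0: shut.
- orange_tube_mid (a point): Centre of the orange-capped tube, like the blue one, on a like rest on the other side. Leave it.
- beaker: Glass beaker, 70 mm wide, 90 mm tall, origin under its centre. Loose; leave it.
- reagent: Amber bottle, 64 mm in diameter, 140 mm tall, origin under its centre. Loose; leave it.
- timer: White bench timer, 65 x 75 x 20 mm, origin under its centre. Loose; leave it.
Mind the look-alikes: they are no part of the job. Leave any yellow look-alike of the part that bears blue_hinge alone.

How it is judged:
By the outcome, as a careful person would: the job done as asked, in the order asked, and still so for the second after the job is handed in, with the robot touching nothing.
It also fails if it takes over 72 s, if anything falls off the work surface, if the arm or the gripper's body presses on something with over 40 N, if the wrist force passes 120 N, or if a joint passes its speed limit or range.

ROBOT

A 6-joint arm with a two-finger parallel gripper is mounted at the origin on the work surface. World frame = base frame: x ahead of the robot, y to its left, z up, the work surface at z = 0. Lengths are in mm, angles in rad, forces in N, time in s.
With the tool pointing down it reaches from about 275 to 1000 mm from the base axis. Payload 8.4 kg.
Tool frame: the origin (TCP) lies midway between the tips of the shut fingers; the grasp point (between the pads) lies 19 mm behind it; z points along the fingers, y is the line along which they close (so a half turn about z gives the same grasp; the last joint's range is limited). The gripper opens to 85 mm and grips with 20 to 120 N. Pads are 22 mm wide; open, the fingers measure 114 mm over their backs; the gripper's body (76 mm by 85 mm) begins 54 mm behind the grasp point. The pads swing forward as they close: fully open they stand 13 mm farther back than shut.
Start: joints at [-1.347, 0.353, 1.633, -0, 1.155, -0.002], TCP at [139.927, -609.137, 231.281] pointing down, gripper open.
Joint ranges: [-2.63, 2.63], [-0.92, 2.1], [0.06, 2.66], [-1.3, 4.44], [0, 2.69], [-3.02, 3.02]. Speed limits (rad/s): [2.22, 2.22, 2.79, 3.14, 3.14, 3.14].

INTERFACE

Orientations are given as a 3x3 rotation matrix whose columns are the frame's x, y, z axes.
In Python, from cell import env gives the robot as it stands.
- The arm moves only by the tool drive_tool, never from a script. Its arguments are lists of equal length, an entry for each row: "hand": the finger opening in m, from 0 to 0.0854; "slide": the shift along the tool's x, y, z in m, a list of three; "turn": the turn, a rotation vector about the tool's x, y, z in degrees, a list of three. A call has 1 to 10 rows; each row shifts and turns the commanded pose from where the row before left it, along the tool's axes as they then stand; what a row does not reach is not made up. A row lasts 1/12 s, in which the tool goes at most 41.7 mm and 7.16 degrees, less where a joint would pass 70% of its speed; a pose out of reach is approached as far as the arm can. A call with a gripper value outside its range is refused whole. The fingers move at their own pace and stop on an object; "force" is the grip in N (left out, the last holds). Time passes only in rows, so rows that do not move let the fingers close. It gives the time, the measured TCP pose, the force, the opening and the grip force at its end, in the units of the state.
- env.observe(): the state, without advancing time (a new reading comes with each control period).
- env.read_camera(name): name is "scene" or "top" or "wrist"; returns the picture (480x640x3 uint8, blue, green, red); there is no depth.
- env.camera_params(name): a dict with "camera_matrix" (3x3 intrinsics, pixels), "k1" (the pictures are not rectified: a ray, as slopes to the right and down, at radius r is drawn at 1 + k1 r^2 times it, then the intrinsics apply), "position" and "rotation" of the camera in the world. Camera axes: x right, y up, looking along -z (the intrinsics and any distortion apply to the point x, -y, -z); pixel columns grow to the right and rows downward; lengths in mm; the calibration is good to about 2 mm. A picture is of the moment at which its call begins: read the wrist's pose just before it. camera_params takes no time and is no camera call; for the wrist camera it gives the pose at the moment of the call.
- env.close_job(): hands the job in; it is judged then, once.
Trained networks look in the newest picture that a camera, given by its name, has taken for a name from the list of things; names that differ only in an ending like _2 or _b are one class to them, and where a whole thing is asked for, a point or a joint stands for the part that bears it (a point fixed in the world has none). Each returns a list of dicts, best first, with "confidence" (0 to 1); they miss things now and then, are a little off and sometimes report something else, mostly with a low value. They report only what shows in the picture. A call takes as long as a camera call. They do not tell look-alikes from the thing itself.
- env.cut_out(camera, name): "pixels" (480x640 bool, what is visible of it) and "uv" ([column, row] in pixels, amid what is visible of it).
The state is a dict: "clock": time; "q": joint angles; "joint_velocities": joint speeds; "tau": joint torques, N m; "eef_pos": TCP position; "tcp_rot": TCP orientation; "force": force on the tool from outside, world axes, zero at the start; "wrist_torque": the same for the moment, N m; "opening": finger opening in mm; "gripper_force": force on a finger pad.
Only numpy, scipy, OpenCV 4.12 (cv2) and the standard library are available. Lean on these libraries where they do the work, as an engineer would, in place of code of your own. Each camera call takes 0.05 s, during which the arm holds its last target. There are 200 camera calls.

## Working session

There is one attempt and no reset: what is moved stays moved. The work goes in short steps, Python scripts to look and compute and a tool call to move; the robot and the scene stay as the last step left them, time stands still between calls to the robot, and variables do not carry over. Pictures are saved under pics/ and viewed, at most 10 in all, crops included, and the job is handed in when it is done.

Besides the shell and the picture viewer there is one more tool, called after "Request:" as name(argument=value, ...) on one line, values as JSON. drive_tool: Moves the arm, as the interface text tells. Its arguments: {"type":"object","properties":{"hand":{"type":"array","items":{"type":"number"}},"slide":{"type":"array","items":{"type":"array","items":{"type":"number"}}},"turn":{"type":"array","items":{"type":"array","items":{"type":"number"}}},"force":{"type":"number"}},"required":["hand","slide","turn"]}

```bash
mkdir -p pics; ls; cat > h.py <<'E'
import numpy as np,cv2
from cell import env
def ray(cam,uv,p=None):
    p=p or env.camera_params(cam)
    K=np.array(p["camera_matrix"]);k=p["k1"]
    d=np.linalg.inv(K)@[uv[0],uv[1],1]; s=d[:2].copy(); x=s.copy()
    for _ in range(30): x=s/(1+k*(x@x))
    v=np.array(p["rotation"])@[x[0],-x[1],-1]
    return np.array(p["position"]),v
def atz(cam,uv,z,p=None):
    o,v=ray(cam,uv,p); return o+v*(z-o[2])/v[2]
def proj(cam,X,p=None):
    p=p or env.camera_params(cam)
    c=np.array(p["rotation"]).T@(np.array(X)-np.array(p["position"]))
    s=np.array([c[0],-c[1]])/-c[2]; s=s*(1+p["k1"]*(s@s))
    return (np.array(p["camera_matrix"])@[s[0],s[1],1])[:2]
def tri(uvs):
    A=np.zeros((3,3));b=np.zeros(3)
    for c,uv in uvs:
        o,v=ray(c,uv);v=v/np.linalg.norm(v);M=np.eye(3)-np.outer(v,v);A+=M;b+=M@o
    return np.linalg.solve(A,b)
def bye(*a): print(*[np.round(x,1) if not isinstance(x,str) else x for x in a])
E
python3 - <<'E'
from h import *
s=env.observe();print(s["eef_pos"],s["tcp_rot"],s["clock"])
for c in ("scene","top"):
    cv2.imwrite(f"pics/{c}0.png",env.read_camera(c)); p=env.camera_params(c);print(c,p)
    for n in ("blue_bin","blue_tab","blue_tube_mid","orange_tube_mid","orange_bin","blue_clips","beaker","reagent","timer"):
        print(n,[(round(d["confidence"],2),np.round(d["uv"]).tolist(),int(d["pixels"].sum())) for d in env.cut_out(c,n)])
print(env.observe()["clock"])
E
```

```text
pics
[ 139.81300882 -608.65747516  230.53747608] [[ 9.74618582e-01  2.23871645e-01 -3.26850577e-04]
 [ 2.23871883e-01 -9.74617580e-01  1.39712430e-03]
 [-5.77780313e-06 -1.43483596e-03 -9.99998971e-01]] 0.0
scene {'camera_matrix': array([[477.68526104,   0.        , 316.83730673],
       [  0.        , 477.68526104, 233.18272926],
       [  0.        ,   0.        ,   1.        ]]), 'k1': -0.08033644301596939, 'position': array([1093.75354405, -243.24132013, 1079.6030578 ]), 'rotation': array([[ 0.48142788, -0.72494056,  0.49263412],
       [ 0.87640358,  0.3904571 , -0.28188654],
       [ 0.0119985 ,  0.56745435,  0.82331744]])}
blue_bin [(0.98, [445.0, 123.0], 1686), (0.93, [368.0, 279.0], 3023)]
blue_tab [(0.93, [370.0, 278.0], 2940), (0.57, [440.0, 127.0], 1640)]
blue_tube_mid [(0.65, [378.0, 188.0], 444), (0.43, [269.0, 339.0], 6604)]
orange_tube_mid [(0.97, [155.0, 281.0], 639)]
orange_bin [(0.7, [258.0, 331.0], 3882), (0.36, [366.0, 279.0], 3125), (0.29, [267.0, 340.0], 6485)]
blue_clips [(0.85, [370.0, 278.0], 3130), (0.62, [440.0, 124.0], 1707)]
beaker [(0.76, [430.0, 223.0]
[... 389 characters left out ...]
tion': array([[ 0.02989483,  0.98621718, -0.16273283],
       [-0.9989596 ,  0.03508776,  0.02913008],
       [ 0.03443852,  0.16169269,  0.98624006]])}
blue_bin [(0.96, [113.0, 294.0], 1673), (0.63, [294.0, 192.0], 1568)]
blue_tab [(0.94, [292.0, 190.0], 1555), (0.84, [116.0, 296.0], 1727)]
blue_tube_mid [(0.6, [207.0, 293.0], 509), (0.35, [291.0, 189.0], 1495)]
orange_tube_mid [(0.58, [449.0, 303.0], 561)]
orange_bin [(0.77, [390.0, 201.0], 1528)]
blue_clips [(0.82, [293.0, 191.0], 1593), (0.77, [114.0, 293.0], 1732)]
beaker [(0.83, [192.0, 220.0], 664), (0.28, [292.0, 189.0], 1556)]
reagent [(0.76, [487.0, 206.0], 694), (0.43, [293.0, 189.0], 1532)]
timer [(0.61, [319.0, 289.0], 608)]
1.0
```

```bash
python3 - <<'E'
import cv2,numpy as np
a=cv2.imread("pics/scene0.png");b=cv2.imread("pics/top0.png")
cv2.imwrite("pics/both.png",np.hstack([cv2.resize(a[60:460,100:520],(400,381)),cv2.resize(b[120:360,80:520],(400,218+0))]) if 0 else np.vstack([cv2.resize(b[130:340,60:540],(800,350))]))
E
```

```text
(no output)
```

View pics/scene0.png

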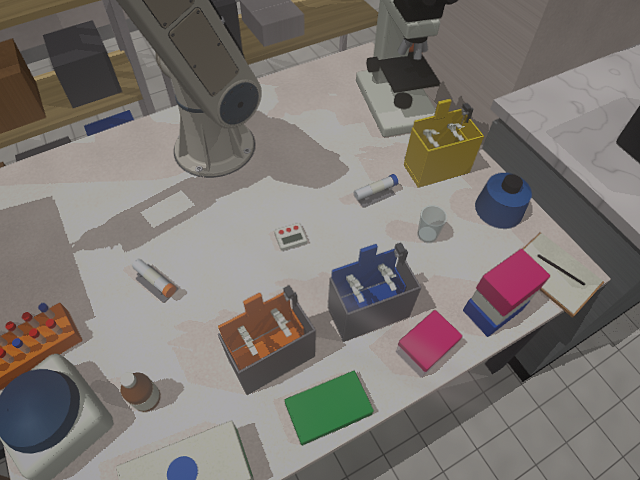

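View pics/both.png

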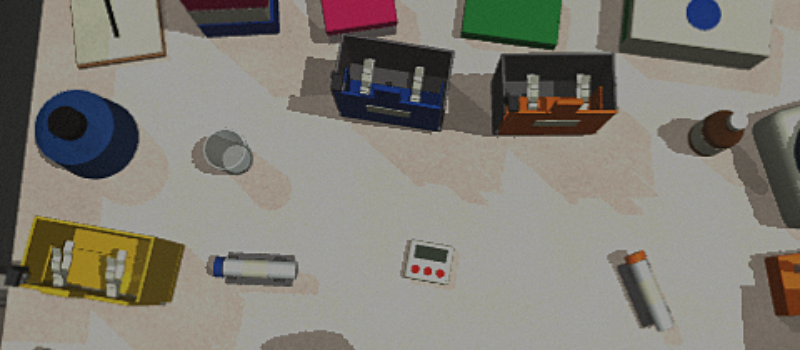

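The scene view shows the blue bin at (370,285), orange at (262,340), the yellow decoy at (445,150) and the blue tube at (378,188). The top view shows the blue bin front facing the robot, with the tube's cap towards +y.

```bash
python3 - <<'E'
from h import *
a=cv2.imread("pics/scene0.png");b=cv2.imread("pics/top0.png")
t=cv2.resize(b[145:225,250:340],None,fx=4.4,fy=4.4,interpolation=2); s=cv2.resize(a[235:345,320:430],None,fx=3.6,fy=3.6,interpolation=2)
im=np.zeros((400,800,3),np.uint8); im[:t.shape[0],:t.shape[1]]=t; im[:s.shape[0],400:400+s.shape[1]]=s
cv2.imwrite("pics/bin.png",im)
env.read_camera("top"); m=env.cut_out("top","blue_tube_mid")[0]["pixels"]
env.read_camera("scene"); m2=env.cut_out("scene","blue_tube_mid")[0]["pixels"]
for c,mm in (("top",m),("scene",m2)):
    pts=np.array([atz(c,(u,v),40)[:2] for v,u in zip(*np.nonzero(mm))])
    r=cv2.minAreaRect(pts.astype(np.float32)); print(c,r,pts.mean(0))
    box=cv2.boxPoints(r); print(box)
    img=b if c=="top" else a
    hsv=cv2.cvtColor(img,cv2.COLOR_BGR2HSV); blue=mm&(hsv[...,0]>100)&(hsv[...,0]<130)&(hsv[...,1]>110)
    print("cap",np.mean([atz(c,(u,v),40)[:2] for v,u in zip(*np.nonzero(blue))],0),blue.sum())
E
```

```text
top ((403.2908935546875, 337.05914306640625), (131.39166259765625, 31.16033935546875), 88.18478393554688) [404.29385783 338.00273822]
[[385.63754 271.8898 ]
 [416.78226 270.90274]
 [420.94424 402.2285 ]
 [389.79953 403.21555]]
cap [406.8136342  396.71146656] 40
scene ((410.81536865234375, 337.6689758300781), (143.57379150390625, 35.3690185546875), 88.59962463378906) [410.73145573 337.55974802]
[[391.38174 266.3357 ]
 [426.7402  265.4713 ]
 [430.249   409.00226]
 [394.89053 409.86664]]
cap [409.26242941 402.23762209] 30
```

View pics/bin.png

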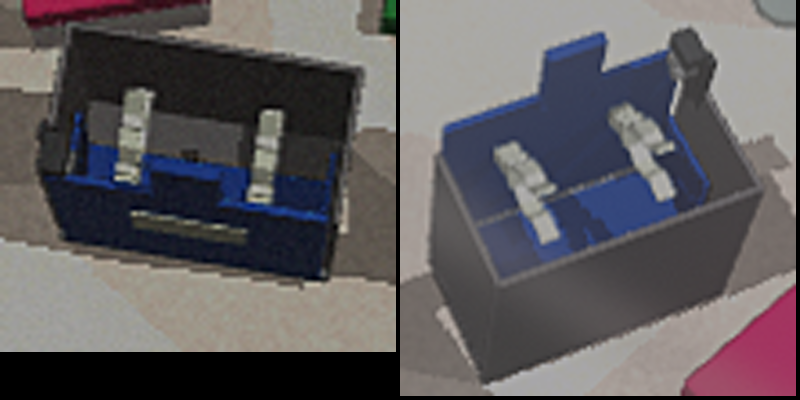

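The crop shows the front panel top corners at top-view pixels (264,186) and (325,194), and the back housing corners at (266,151) and (332,161). In the scene view, the tab end is at (360,248) to (377,245).

```bash
python3 - <<'E'
from h import *
from scipy.optimize import least_squares
P=[("top",(263.6,185.5),(0,83,145)),("top",(325,193.9),(0,-83,145)),("top",(265.9,200.2),(0,83,0)),("top",(323.9,208.2),(0,-83,0)),
("top",(265.5,151.4),(98,90,125)),("top",(331.8,160.9),(98,-90,125)),
("scene",(360.3,248),(0,-20,195)),("scene",(376.9,244.7),(0,20,195)),("scene",(331.9,271.1),(0,-83,145)),
("scene",(347.8,313.6),(98,-90,125)),("scene",(420.6,286.9),(98,90,125))]
cp={c:env.camera_params(c) for c in("top","scene")}
def f(t,P=P):
    c,s=np.cos(t[2]),np.sin(t[2]);R=np.array([[c,-s,0],[s,c,0],[0,0,1]])
    return np.concatenate([proj(k,R@np.array(X)+[t[0],t[1],30],cp[k])-uv for k,uv,X in P])
for Q in (P,P[:6],P[6:]):
    r=least_squares(lambda t:f(t,Q),[650,100,0],x_scale=[100,100,1]);print(r.x);print(r.fun.reshape(-1,2).round(1).tolist())
E
```

```text
[ 6.62019519e+02  1.27231133e+02 -1.03822965e-01]
[[-3.6, -1.6], [-0.1, -0.9], [-0.8, -2.0], [-1.2, -1.9], [-1.6, -1.7], [0.4, -1.5], [-2.1, 1.0], [-1.9, -1.7], [-1.6, -0.5], [-2.2, -0.0], [-0.9, -2.2]]
[ 6.57778568e+02  1.23808928e+02 -9.77376344e-02]
[[-2.3, 0.2], [1.3, 0.5], [0.3, -0.3], [-0.0, -0.6], [-0.6, 0.1], [1.4, -0.2]]
[ 6.65604096e+02  1.30205521e+02 -1.20821797e-01]
[[-0.0, 1.5], [0.2, -0.9], [0.2, -0.4], [-1.1, 0.4], [0.8, -0.7]]
```

Request:
drive_tool(hand=[0.085, 0.085, 0.085, 0.085, 0.085, 0.085, 0.085, 0.085, 0.085, 0.085], slide=[[0, 0, -0.041], [0, 0, -0.041], [0, 0, -0.041], [0.0195, -0.0357, 0], [0.0195, -0.0357, 0], [0.0195, -0.0357, 0], [0.0195, -0.0357, 0], [0.0195, -0.0357, 0], [0.0195, -0.0357, 0], [0.0195, -0.0357, 0]], turn=[[0, 0, 6.33], [0, 0, 6.33], [0, 0, 6.33], [0, 0, 0], [0, 0, 0], [0, 0, 0], [0, 0, 0], [0, 0, 0], [0, 0, 0], [0, 0, 0]], force=40)

```text
clock: 2.03
eef_pos: [302.6, -373.3, 354.5]
tcp_rot: [[0.994, -0.106, 0.0], [-0.106, -0.994, -0.0], [0.0, 0.0, -1.0]]
force: [1.1, 0.3, 0.2]
opening: 84.8
gripper_force: 0.0
```

Request:
drive_tool(hand=[0.085, 0.085, 0.085, 0.085, 0.085, 0.085, 0.085, 0.085, 0.085, 0.085], slide=[[0.0195, -0.0357, 0], [0.0195, -0.0357, 0], [0.0195, -0.0357, 0], [0.0195, -0.0357, 0], [0.0195, -0.0357, 0], [0.0195, -0.0357, 0], [0.0195, -0.0357, 0], [0.0195, -0.0357, 0], [0.0195, -0.0357, 0], [0.0195, -0.0357, 0]], turn=[[0, 0, 0], [0, 0, 0], [0, 0, 0], [0, 0, 0], [0, 0, 0], [0, 0, 0], [0, 0, 0], [0, 0, 0], [0, 0, 0], [0, 0, 0]])

```text
clock: 2.87
eef_pos: [534.4, -38.5, 354.5]
tcp_rot: [[0.994, -0.105, 0.001], [-0.105, -0.994, -0.0], [0.001, 0.0, -1.0]]
force: [0.9, -0.3, -0.6]
opening: 85.0
gripper_force: 0.0
```

Request:
drive_tool(hand=[0.085, 0.085, 0.085, 0.085, 0.085, 0.085], slide=[[0.01, -0.0342, 0], [0.01, -0.0342, 0], [0.01, -0.0342, 0], [0.01, -0.0342, 0], [0.01, -0.0342, 0], [0, 0, 0]], turn=[[0, 0, 0], [0, 0, 0], [0, 0, 0], [0, 0, 0], [0, 0, 0], [0, 0, 0]])

```text
clock: 3.37
eef_pos: [602.9, 129.6, 353.7]
tcp_rot: [[0.995, -0.102, 0.001], [-0.102, -0.995, 0.002], [0.0, -0.002, -1.0]]
force: [-0.0, -0.9, 0.3]
opening: 84.8
gripper_force: 0.0
```

```bash
python3 - <<'E'
from h import *
p=env.camera_params("wrist");s=env.observe();print(s["eef_pos"],p)
im=env.read_camera("wrist")
t=(661.5,127.2,-.105);c,sn=np.cos(t[2]),np.sin(t[2]);R=np.array([[c,-sn,0],[sn,c,0],[0,0,1]])
for X in ((0,20,195),(0,-20,195),(0,83,145),(0,-83,145),(98,90,125),(98,-90,125)):
    u=proj("wrist",R@np.array(X)+[t[0],t[1],30],p);print(X,u.round()); cv2.circle(im,tuple(int(x) for x in u),3,(0,255,0),1)
cv2.imwrite("pics/w1.png",im)
E
```

```text
[602.8849845  129.56238137 353.7316326 ] {'camera_matrix': array([[429.55762733,   0.        , 322.61114639],
       [  0.        , 429.55762733, 236.36090054],
       [  0.        ,   0.        ,   1.        ]]), 'k1': -0.014053138960762261, 'position': array([681.85507566, 120.84000601, 497.37262516]), 'rotation': array([[-0.10195159,  0.94444248,  0.31246485],
       [-0.99478746, -0.09617721, -0.03388004],
       [-0.00194575, -0.31429024,  0.94932495]])}
(0, 20, 195) [284. 130.]
(0, -20, 195) [349. 130.]
(0, 83, 145) [204. 124.]
(0, -83, 145) [432. 125.]
(98, 90, 125) [190. -21.]
(98, -90, 125) [446. -20.]
```

View pics/w1.png

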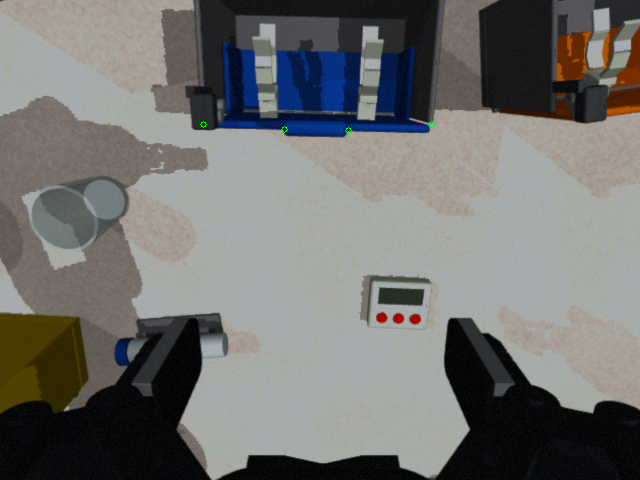

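Wrist view: the blue tab's end lies at columns 285–349, row ~129, right on my prediction, and the catch block is at (203,108). I'll descend and pinch.

Request:
drive_tool(hand=[0.085, 0.085, 0.085, 0.085, 0.085, 0.085, 0.085, 0.03, 0.03, 0.03], slide=[[0.0295, -0.0017, 0], [0.0295, -0.0018, 0], [0, 0, 0.033], [0, 0, 0.033], [0, 0, 0.033], [0, 0, 0.033], [0, 0, 0.033], [0, 0, 0], [0, 0, 0], [0, 0, 0]], turn=[[0, 0, 0], [0, 0, 0], [0, 0, 0], [0, 0, 0], [0, 0, 0], [0, 0, 0], [0, 0, 0], [0, 0, 0], [0, 0, 0], [0, 0, 0]])

```text
clock: 4.25
eef_pos: [661.1, 122.4, 191.4]
tcp_rot: [[0.994, -0.106, 0.002], [-0.106, -0.994, 0.003], [0.001, -0.003, -1.0]]
force: [-4.9, 32.8, 3.4]
opening: 50.9
gripper_force: 16.5
```

Request:
drive_tool(hand=[0.03, 0.03, 0.03, 0.03, 0.03], slide=[[0, 0, 0], [0, 0, 0], [0, 0, 0], [0, 0, 0], [0, 0, 0]], turn=[[0, 0, 0], [0, 0, 0], [0, 0, 0], [0, 0, 0], [0, 0, 0]])

```text
clock: 4.67
eef_pos: [661.7, 128.4, 193.2]
tcp_rot: [[0.994, -0.105, 0.005], [-0.105, -0.994, 0.011], [0.004, -0.011, -1.0]]
force: [-2.4, 29.9, -1.7]
opening: 39.1
gripper_force: 42.5
```

Request:
drive_tool(hand=[0.03, 0.03, 0.03], slide=[[0, -0.003, 0], [0, 0, 0], [0, 0, 0]], turn=[[0, 0, 0], [0, 0, 0], [0, 0, 0]])

```text
clock: 4.92
eef_pos: [661.7, 128.6, 193.2]
tcp_rot: [[0.994, -0.105, 0.004], [-0.105, -0.994, 0.007], [0.003, -0.007, -1.0]]
force: [-3.1, 16.4, 0.6]
opening: 39.6
gripper_force: 42.5
```

Request:
drive_tool(hand=[0.03, 0.03, 0.03, 0.03, 0.03, 0.03, 0.03, 0.03], slide=[[0, -0.003, 0], [-0.009, 0, 0.0002], [-0.0092, 0, 0.0007], [-0.009, 0, 0.0011], [-0.009, 0, 0.0016], [-0.013, 0, 0.0034], [-0.013, 0, 0.004], [0, 0, 0]], turn=[[0, 0, 0], [0, 0, 0], [0, 0, 0], [0, 0, 0], [0, 0, 0], [0, 0, 0], [0, 0, 0], [0, 0, 0]])

```text
clock: 5.58
eef_pos: [599.9, 136.4, 181.7]
tcp_rot: [[0.994, -0.106, 0.006], [-0.106, -0.994, 0.004], [0.006, -0.005, -1.0]]
force: [2.4, 10.0, 1.5]
opening: 39.3
gripper_force: 45.2
```

Request:
drive_tool(hand=[0.03, 0.03, 0.03, 0.03, 0.03, 0.03, 0.03, 0.03, 0.03], slide=[[-0.0249, -0.001, 0.0112], [-0.0228, 0, 0.0148], [-0.0205, 0, 0.0181], [-0.0174, 0, 0.0209], [-0.0071, 0, 0.0117], [-0.0071, 0, 0.0117], [-0.0045, 0, 0.01], [-0.0042, 0, 0.01], [0, 0, 0]], turn=[[0, 0, 0], [0, 0, 0], [0, 0, 0], [0, 0, 0], [0, 0, 0], [0, 0, 0], [0, 0, 0], [0, 0, 0], [0, 0, 0]])

```text
clock: 6.33
eef_pos: [492.8, 149.6, 71.4]
tcp_rot: [[0.994, -0.107, 0.004], [-0.107, -0.994, 0.005], [0.004, -0.006, -1.0]]
force: [-4.5, 21.2, 2.3]
opening: 38.9
gripper_force: 47.6
```

Request:
drive_tool(hand=[0.085, 0.085, 0.085, 0.085, 0.085, 0.085, 0.085, 0.085, 0.085, 0.085], slide=[[0, 0, 0], [0, 0, 0], [0, 0, 0], [0, 0, 0], [0, 0, 0], [0, 0, -0.02], [0, 0, -0.035], [0, 0, -0.035], [0, 0, -0.035], [0, 0, -0.035]], turn=[[0, 0, 0], [0, 0, 0], [0, 0, 0], [0, 0, 0], [0, 0, 0], [0, 0, 0], [0, 0, 0], [0, 0, 0], [0, 0, -6.7], [0, 0, -6.7]])

```text
clock: 7.17
eef_pos: [491.1, 146.0, 231.7]
tcp_rot: [[0.991, 0.132, 0.0], [0.132, -0.991, -0.0], [0.0, 0.0, -1.0]]
force: [0.3, 0.4, 0.1]
opening: 84.8
gripper_force: 0.0
```

Request:
drive_tool(hand=[0.085, 0.085, 0.085, 0.085, 0.085, 0.085, 0.085, 0.085, 0.085, 0.085], slide=[[0, 0, -0.02], [0, 0, -0.02], [0, 0, 0], [0, 0, 0], [0, 0, 0], [0, 0, 0], [0, 0, 0], [0, 0, 0], [0, 0, 0], [0, 0, 0]], turn=[[0, 0, -6.7], [0, 0, -6.7], [0, 0, -6.7], [0, 0, -6.7], [0, 0, -6.7], [0, 0, -6.7], [0, 0, -6.7], [0, 0, -6.7], [0, 0, -6.7], [0, 0, -6.7]])

```text
clock: 8.0
eef_pos: [491.3, 146.1, 270.0]
tcp_rot: [[0.265, 0.964, 0.0], [0.964, -0.265, -0.0], [-0.0, 0.0, -1.0]]
force: [1.3, -0.8, -0.0]
opening: 84.9
gripper_force: 0.0
```

```bash
python3 - <<'E'
from h import *
p=env.camera_params("wrist");s=env.observe();print(s["clock"],s["eef_pos"],s["q"],s["tcp_rot"])
im=env.read_camera("wrist")
for yaw,h in ((-.12,(662,128.6)),):
  c,sn=np.cos(yaw),np.sin(yaw);R=np.array([[c,-sn,0],[sn,c,0],[0,0,1]])
  for X in ((-90,0,89),(-90,40,89),(-90,-40,89),(-90,34,99),(-90,-34,99),(-90,46,99),(-90,-46,99)):
    u=proj("wrist",R@np.array(X)+[*h,0],p);print(X,u.round());cv2.circle(im,tuple(int(x) for x in u),2,(0,255,0),1)
cv2.imwrite("pics/w2.png",im)
E
```

```text
8.0 [491.34522522 146.08306552 270.02586159] [ 2.86181322e-01  1.38955299e-01  1.82613191e+00 -1.91527528e-04
  1.17646496e+00  5.54084878e-01] [[ 2.64639411e-01  9.64347434e-01  8.87568816e-05]
 [ 9.64347430e-01 -2.64639395e-01 -1.58207718e-04]
 [-1.29078639e-04  1.27460468e-04 -9.99999984e-01]]
(-90, 0, 89) [429. 184.]
(-90, 40, 89) [425. 131.]
(-90, -40, 89) [432. 233.]
(-90, 34, 99) [429. 140.]
(-90, -34, 99) [435. 229.]
(-90, 46, 99) [428. 123.]
(-90, -46, 99) [436. 244.]
```

View pics/w2.png

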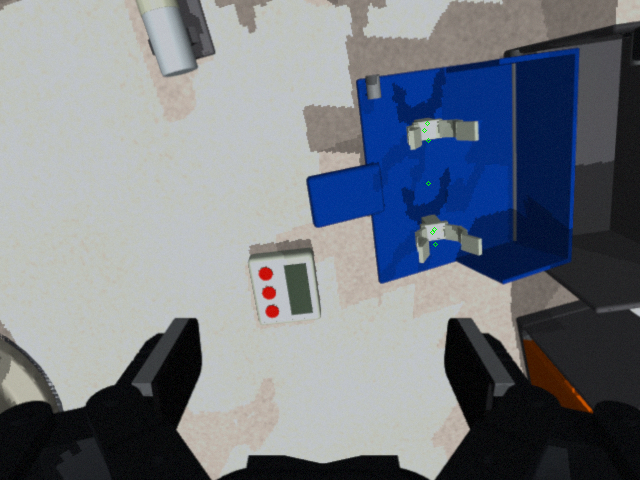

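The bin is fully out and both white clips sit at (430,129) and (434,230), on the predicted seat points. Next is the tube.

Request:
drive_tool(hand=[0.085, 0.085, 0.085, 0.085, 0.085, 0.085, 0.085, 0.085, 0.085], slide=[[0, 0, 0], [0, 0, 0], [0.0315, -0.015, 0], [0.0315, -0.015, 0], [0.0315, -0.015, 0], [0.0315, -0.015, 0], [0.0315, -0.015, 0], [0.0315, -0.015, 0], [0, 0, 0.0]], turn=[[0, 0, -6.8], [0, 0, -6.8], [0, 0, 0], [0, 0, 0], [0, 0, 0], [0, 0, 0], [0, 0, 0], [0, 0, 0], [0, 0, 0]])

```text
clock: 8.8
eef_pos: [406.2, 342.9, 270.1]
tcp_rot: [[0.036, 0.999, -0.0], [0.999, -0.036, 0.002], [0.002, -0.0, -1.0]]
force: [-0.1, -0.4, -0.6]
opening: 85.1
gripper_force: 0.0
```

```bash
python3 - <<'E'
from h import *
p=env.camera_params("wrist");s=env.observe();print(s["clock"],s["eef_pos"],s["tcp_rot"][:,0])
im=env.read_camera("wrist")
for d in env.cut_out("wrist","blue_tube_mid")[:2]:
    m=d["pixels"];pts=np.array([atz("wrist",(u,v),40,p)[:2] for v,u in zip(*np.nonzero(m))],np.float32)
    print(d["confidence"],d["uv"],len(pts),cv2.minAreaRect(pts),cv2.boxPoints(cv2.minAreaRect(pts)).tolist())
a=np.deg2rad(88.2)
for t in (-66,0,52,66):
    u=proj("wrist",[407+t*np.cos(a),337.5+t*np.sin(a),51],p);cv2.circle(im,tuple(int(x) for x in u),3,(0,255,0),1)
cv2.imwrite("pics/w3.png",im)
E
```

```text
8.8 [406.24976538 342.90947099 270.12582615] [0.03617341 0.99934286 0.00231034]
0.76 [324.0, 191.8] 5041 ((402.8506164550781, 335.9179382324219), (136.36727905273438, 33.19464874267578), 87.97083282470703) [[383.84942626953125, 268.36474609375], [417.02325439453125, 267.18939208984375], [421.851806640625, 403.47113037109375], [388.677978515625, 404.646484375]]
```

View pics/w3.png

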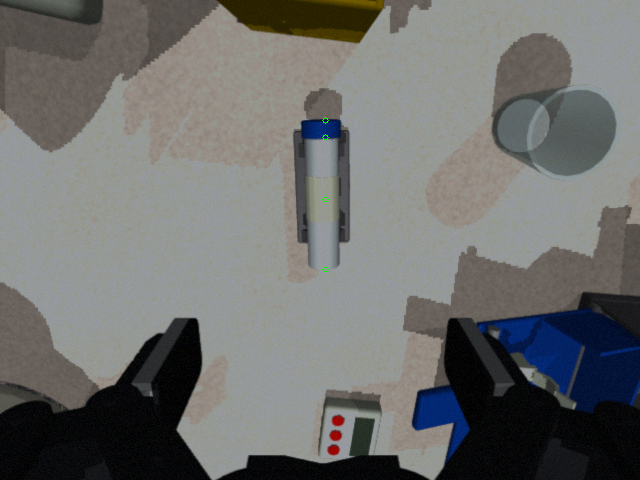

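The tube lies at columns 308–340, rows 120–269, within 2 mm of the estimate. I'll descend to it and grip.

Request:
drive_tool(hand=[0.085, 0.085, 0.085, 0.085, 0.085, 0.085, 0.085, 0.085, 0.085, 0.02], slide=[[-0.0054, -0.001, 0], [0, 0, 0.038], [0, 0, 0.038], [0, 0, 0.038], [0, 0, 0.038], [0, 0, 0.038], [0, 0, 0.038], [0, 0, 0.015], [0, 0, 0.006], [0, 0, 0]], turn=[[0, 0, -0.7], [0, 0, 0], [0, 0, 0], [0, 0, 0], [0, 0, 0], [0, 0, 0], [0, 0, 0], [0, 0, 0], [0, 0, 0], [0, 0, 0]], force=60)

```text
clock: 9.73
eef_pos: [406.8, 331.4, 19.8]
tcp_rot: [[0.025, 1.0, -0.002], [1.0, -0.025, -0.002], [-0.002, -0.002, -1.0]]
force: [-0.3, 0.2, 0.4]
opening: 75.0
gripper_force: 0.0
```

Request:
drive_tool(hand=[0.02, 0.02, 0.02, 0.02, 0.02, 0.02, 0.02, 0.02], slide=[[0, 0, 0], [0, 0, 0], [0, 0, 0], [0, 0, 0], [0, 0, 0], [0, 0, 0], [0, 0, 0], [0, 0, 0]], turn=[[0, 0, 0], [0, 0, 0], [0, 0, 0], [0, 0, 0], [0, 0, 0], [0, 0, 0], [0, 0, 0], [0, 0, 0]])

```text
clock: 10.4
eef_pos: [405.5, 333.3, 22.4]
tcp_rot: [[0.023, 1.0, -0.002], [1.0, -0.023, -0.0], [-0.0, -0.002, -1.0]]
force: [-10.8, 1.2, 14.1]
opening: 28.1
gripper_force: 58.4
```

Request:
drive_tool(hand=[0.02, 0.02, 0.02, 0.02, 0.02, 0.02, 0.02, 0.02], slide=[[0, 0, -0.01], [0, 0, -0.03], [0, 0, -0.035], [0, 0, -0.035], [0, 0, -0.035], [0, 0, -0.035], [0, 0, -0.03], [0, 0, 0]], turn=[[0, 0, 0], [0, 0, 0], [0, 0, 0], [0, 0, 0], [0, 0, 0], [0, 0, 0], [0, 0, 0], [0, 0, 0]])

```text
clock: 11.07
eef_pos: [409.7, 335.4, 238.5]
tcp_rot: [[0.023, 1.0, 0.009], [1.0, -0.023, 0.007], [0.007, 0.009, -1.0]]
force: [0.5, -0.1, -0.7]
opening: 27.8
gripper_force: 59.3
```

```bash
python3 - <<'E'
from h import *
# rebuild w2 camera pose: tool->cam from current
s=env.observe();p=env.camera_params("wrist");print(s["eef_pos"],s["tcp_rot"][:,0],s["opening"])
R0=np.array(s["tcp_rot"]);o=R0.T@(np.array(p["position"])-s["eef_pos"]);Rc=R0.T@np.array(p["rotation"])
R2=np.array([[0.264639,0.964347,0],[0.964347,-0.264639,0],[0,0,-1]]);e2=np.array([491.345,146.083,270.026])
q=dict(p);q["position"]=e2+R2@o;q["rotation"]=R2@Rc
print(proj("wrist",[572.7,139.4,89],q))
im=cv2.imread("pics/w2.png"); cv2.imwrite("pics/w2c.png",cv2.resize(im[40:300,300:590],None,fx=2.7,fy=2.3,interpolation=2))
# tube in hand
wim=env.read_camera("wrist");cv2.imwrite("pics/w4.png",wim)
th=1.22
hx,hy,yaw=662,128.6,-.12
for lab,x,y,z in (("panelL",6,83,145),("panelR",6,-83,145),("tabL",0,20,195),("tabR",0,-20,195),("tabL10",8,20,195)):
    X=np.array([x*np.cos(th)-z*np.sin(th),y,x*np.sin(th)+z*np.cos(th)+30]);c,sn=np.cos(yaw),np.sin(yaw)
    print(lab,proj("wrist",[hx+c*X[0]-sn*X[1],hy+sn*X[0]+c*X[1],X[2]],q))
E
```

```text
[409.7469479  335.36396706 238.50915092] [0.02342213 0.99969781 0.0074634 ] 27.778482008401912
[428.96583523 184.03923987]
panelL [358.24336273  79.37430903]
panelR [382.2738993 287.4660718]
tabL [304.3510974  178.16039111]
tabR [312.65566913 228.93387915]
tabL10 [307.6778587  179.54425383]
```

View pics/w2c.png

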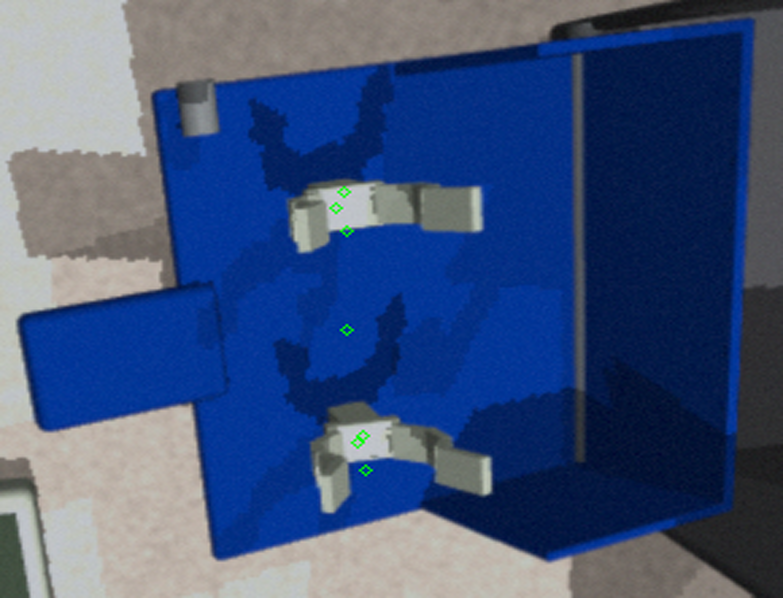

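The crop shows the panel and tab corners matching the predicted bin yaw of −0.12. The clip lips span columns 407–479 (upper clip) and 418–482 (lower clip).

```bash
cat >> h.py <<'E'
def w2cam():
    s=env.observe();p=env.camera_params("wrist")
    R0=np.array(s["tcp_rot"]);o=R0.T@(np.array(p["position"])-s["eef_pos"]);Rc=R0.T@np.array(p["rotation"])
    R2=np.array([[0.264639,0.964347,0],[0.964347,-0.264639,0],[0,0,-1]]);e2=np.array([491.345,146.083,270.026])
    q=dict(p);q["position"]=e2+R2@o;q["rotation"]=R2@Rc;return q
E
python3 - <<'E'
from h import *
q=w2cam();c,sn=np.cos(-.12),np.sin(-.12)
P=lambda X:proj("wrist",[662+c*X[0]-sn*X[1],128.6+sn*X[0]+c*X[1],X[2]],q).round(1)
for y in (40,-40):
    for x,z in ((-90,84),(-90,89),(-90,129),(-86,129)): print(x,y,z,P((x,y,z)))
p=env.camera_params("wrist");s=env.observe()
env.read_camera("wrist")
for d in env.cut_out("wrist","blue_tube_mid")[:2]:
    ys,xs=np.nonzero(d["pixels"]);print(d["confidence"],xs.min(),xs.max(),ys.min(),ys.max(),len(xs))
R=np.array(s["tcp_rot"])
for dx in (-66,-60,60,62,64,66,68,70,72):
    print(dx,proj("wrist",np.array(s["eef_pos"])+R@[dx,0,-16],p).round(1), "capedge top",proj("wrist",np.array(s["eef_pos"])+R@[dx,0,-33],p).round(1))
E
```

```text
-90 40 84 [423.6 130.6]
-90 40 89 [425.1 131.2]
-90 40 129 [439.2 136.4]
-86 40 129 [445.3 135.4]
-90 -40 84 [431.  231.3]
-90 -40 89 [432.5 233.2]
-90 -40 129 [446.3 250.7]
-86 -40 129 [451.9 249.9]
0.92 264 380 129 462 30522
-66 [326.4 489.3] capedge top [326.9 530.9]
-60 [326.5 477.6] capedge top [326.9 518.6]
60 [327.7 167.7] capedge top [328.5 178.4]
62 [327.7 160.9] capedge top [328.5 170.7]
64 [327.8 154.1] capedge top [328.6 163. ]
66 [327.8 147.2] capedge top [328.6 155.1]
68 [327.8 140.3] capedge top [328.7 147.2]
70 [327.9 133.3] capedge top [328.7 139.2]
72 [327.9 126.2] capedge top [328.7 131.1]
```

View pics/w4.png

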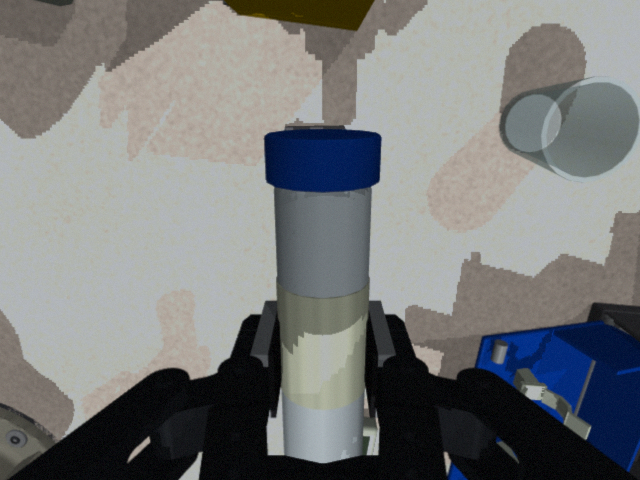

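The blue cap's far edge is at row 130 and the tube axis at column 322. That puts the tube's middle about 4.5 mm ahead of the TCP along tool x. I'll line up behind the clips so they can be sighted along the tube.

Request:
drive_tool(hand=[0.02, 0.02, 0.02, 0.02, 0.02, 0.02, 0.02, 0.02, 0.02, 0.02], slide=[[0, 0, 0], [-0.035, 0.02, 0], [-0.035, 0.02, 0], [-0.035, 0.02, 0], [-0.035, 0.02, 0], [-0.035, 0.02, 0], [-0.035, 0.02, 0], [-0.035, 0.02, 0], [-0.035, 0.02, 0], [-0.035, 0.02, 0]], turn=[[0, 0, 5.6], [0, 0, 0], [0, 0, 0], [0, 0, 0], [0, 0, 0], [0, 0, 0], [0, 0, 0], [0, 0, 0], [0, 0, 0], [0, 0, 0]])

```text
clock: 12.05
eef_pos: [546.9, -3.4, 229.3]
tcp_rot: [[0.121, 0.993, -0.003], [0.993, -0.121, 0.0], [-0.0, -0.003, -1.0]]
force: [0.9, 0.9, 0.1]
opening: 28.2
gripper_force: 59.3
```

Request:
drive_tool(hand=[0.02, 0.02, 0.02], slide=[[-0.011, 0.006, 0], [0, 0, 0], [0, 0, 0]], turn=[[0, 0, 0], [0, 0, 0], [0, 0, 0]])

```text
clock: 12.3
eef_pos: [551.2, -13.2, 229.5]
tcp_rot: [[0.123, 0.992, -0.003], [0.992, -0.123, 0.001], [0.0, -0.003, -1.0]]
force: [0.5, 0.6, -0.5]
opening: 27.8
gripper_force: 59.3
```

```bash
python3 - <<'E'
from h import *
p=env.camera_params("wrist");s=env.observe();print(s["clock"],s["eef_pos"],s["tcp_rot"].tolist())
im=env.read_camera("wrist");c,sn=np.cos(-.12),np.sin(-.12)
for y in (40,-40):
  for x,z in ((-90,89),(-90,129)):
    X=[662+c*x-sn*y,128.6+sn*x+c*y,z];print(x,y,z,proj("wrist",X,p).round(1))
cv2.imwrite("pics/w5.png",cv2.resize(im[0:300,170:570],None,fx=2,fy=2,interpolation=2))
E
```

```text
12.3 [551.22604268 -13.1895011  229.49307001] [[0.12304775282354474, 0.9923969541145111, -0.0027451756441202392], [0.9924007335301356, -0.12304676130250904, 0.0005278463906201129], [0.00018604817807621213, -0.002789264635095813, -0.999996092686802]]
-90 40 89 [ 330.1 -122.2]
-90 40 129 [ 331.3 -163.3]
-90 -40 89 [329.8  35.9]
-90 -40 129 [330.9  26.1]
```

View pics/w5.png

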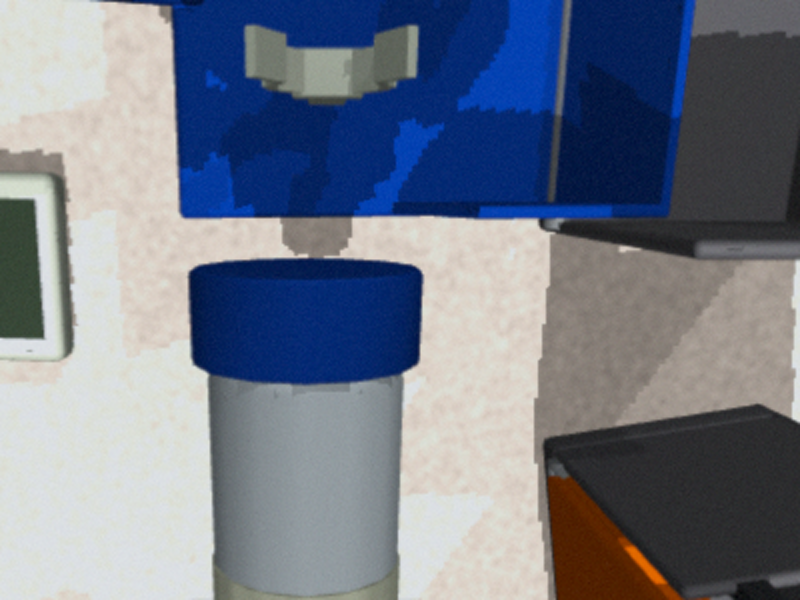

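Sighting along the tube: the clip lips' middle is at column 336 and the tube axis at column 322.7, so the clips lie about 6.5 mm to +tool y. I'll correct for that, advance above the clips and lower.

Request:
drive_tool(hand=[0.02, 0.02, 0.02, 0.02, 0.02, 0.02, 0.02, 0.02, 0.02, 0.02], slide=[[0.0302, 0.0013, 0], [0.0302, 0.0013, 0], [0.0302, 0.0013, 0], [0.0302, 0.0013, 0], [0.0302, 0.0013, 0], [0, 0, 0.026], [0, 0, 0.026], [0, 0, 0.026], [0, 0, 0.024], [0, 0, 0]], turn=[[0, 0, 0], [0, 0, 0], [0, 0, 0], [0, 0, 0], [0, 0, 0], [0, 0, 0], [0, 0, 0], [0, 0, 0], [0, 0, 0], [0, 0, 0]], force=80)

```text
clock: 13.18
eef_pos: [572.5, 137.3, 124.2]
tcp_rot: [[0.119, 0.993, -0.008], [0.993, -0.119, -0.002], [-0.003, -0.008, -1.0]]
force: [-0.7, -0.4, -2.2]
opening: 27.8
gripper_force: 80.5
```

Request:
drive_tool(hand=[0.02, 0.02], slide=[[0, 0, 0], [0, 0, 0]], turn=[[0, 0, 0], [0, 0, 0]])

```text
clock: 13.35
eef_pos: [577.1, 137.2, 130.1]
tcp_rot: [[0.12, 0.993, 0.001], [0.993, -0.12, 0.0], [0.0, 0.001, -1.0]]
force: [-0.1, 0.7, 0.1]
opening: 27.6
gripper_force: 80.5
```

Request:
drive_tool(hand=[0.02, 0.02, 0.02, 0.02, 0.02], slide=[[0, 0, 0.005], [0, 0, 0.005], [0, 0, 0.004], [0, 0, 0.003], [0, 0, 0]], turn=[[0, 0, 0], [0, 0, 0], [0, 0, 0], [0, 0, 0], [0, 0, 0]])

```text
clock: 13.77
eef_pos: [576.4, 136.1, 111.7]
tcp_rot: [[0.121, 0.993, -0.001], [0.993, -0.121, 0.0], [0.0, -0.001, -1.0]]
force: [-2.8, 1.2, 0.3]
opening: 27.4
gripper_force: 81.2
```

Request:
drive_tool(hand=[0.02, 0.02, 0.02, 0.02, 0.02], slide=[[0, 0, 0.002], [0, 0, 0.002], [0, 0, 0.002], [0, 0, 0.002], [0, 0, 0]], turn=[[0, 0, 0], [0, 0, 0], [0, 0, 0], [0, 0, 0], [0, 0, 0]])

```text
clock: 14.18
eef_pos: [577.2, 136.4, 105.4]
tcp_rot: [[0.122, 0.993, 0.001], [0.993, -0.122, 0.001], [0.001, 0.001, -1.0]]
force: [-5.7, 1.1, 14.0]
opening: 27.6
gripper_force: 82.9
```

Request:
drive_tool(hand=[0.02, 0.02, 0.02, 0.02, 0.02], slide=[[0, -0.0013, 0], [0, 0, 0.002], [0, 0, 0.002], [0, 0, 0.002], [0, 0, 0]], turn=[[0, 0, 0], [0, 0, 0], [0, 0, 0], [0, 0, 0], [0, 0, 0]])

```text
clock: 14.6
eef_pos: [576.4, 136.7, 99.1]
tcp_rot: [[0.122, 0.993, 0.002], [0.993, -0.122, 0.001], [0.001, 0.002, -1.0]]
force: [-2.5, 1.2, 9.2]
opening: 27.7
gripper_force: 81.9
```

Request:
drive_tool(hand=[0.02, 0.02, 0.02, 0.02], slide=[[0, 0, 0.0015], [0, 0, 0.0015], [0, 0, 0.0015], [0, 0, 0]], turn=[[0, 0, 0], [0, 0, 0], [0, 0, 0], [0, 0, 0]])

```text
clock: 14.93
eef_pos: [576.0, 136.4, 93.4]
tcp_rot: [[0.121, 0.993, 0.001], [0.993, -0.121, 0.0], [0.0, 0.001, -1.0]]
force: [1.0, 2.8, 1.3]
opening: 27.5
gripper_force: 81.0
```

Request:
drive_tool(hand=[0.02, 0.02, 0.02, 0.02], slide=[[0, 0, 0.001], [0, 0, 0.001], [0, 0, 0.001], [0, 0, 0]], turn=[[0, 0, 0], [0, 0, 0], [0, 0, 0], [0, 0, 0]])

```text
clock: 15.27
eef_pos: [576.0, 136.2, 90.7]
tcp_rot: [[0.121, 0.993, 0.001], [0.993, -0.121, -0.0], [0.0, 0.001, -1.0]]
force: [-0.2, -1.7, 4.2]
opening: 27.7
gripper_force: 81.8
```

Request:
drive_tool(hand=[0.02, 0.02, 0.02, 0.02], slide=[[0, 0, 0.001], [0, 0, 0.001], [0, 0, 0], [0, 0, 0]], turn=[[0, 0, 0], [0, 0, 0], [0, 0, 0], [0, 0, 0]])

```text
clock: 15.6
eef_pos: [576.2, 136.2, 90.3]
tcp_rot: [[0.121, 0.993, 0.001], [0.993, -0.121, 0.0], [0.0, 0.001, -1.0]]
force: [-5.8, -1.9, 21.1]
opening: 27.7
gripper_force: 83.2
```

Request:
drive_tool(hand=[0.02, 0.048, 0.048, 0.048, 0.048, 0.048, 0.048, 0.048, 0.048, 0.048], slide=[[0, 0, -0.002], [0, 0, 0], [0, 0, 0], [0, 0, 0], [0, 0, 0], [0, 0, -0.01], [0, 0, -0.03], [0, 0, -0.035], [0, 0, -0.035], [0, 0, -0.035]], turn=[[0, 0, 0], [0, 0, 0], [0, 0, 0], [0, 0, 0], [0, 0, 0], [0, 0, 0], [0, 0, 0], [0, 0, 0], [0, 0, 0], [0, 0, 0]], force=40)

```text
clock: 16.43
eef_pos: [575.2, 136.2, 237.4]
tcp_rot: [[0.121, 0.993, -0.0], [0.993, -0.121, -0.0], [-0.0, -0.0, -1.0]]
force: [1.1, -0.5, 0.5]
opening: 47.7
gripper_force: 0.0
```

Request:
drive_tool(hand=[0.07, 0.07, 0.07, 0.07, 0.07, 0.07, 0.07, 0.07, 0.07, 0.07], slide=[[0.001, -0.0278, 0], [0.001, -0.0278, 0], [0.001, -0.0278, 0], [0, 0, 0], [0, 0, 0], [0, 0, 0], [0, 0, 0], [0, 0, 0], [0, 0, 0], [0, 0, 0]], turn=[[0, 0, 0], [0, 0, 0], [0, 0, 0], [0, 0, 6.9], [0, 0, 6.9], [0, 0, 6.9], [0, 0, 6.9], [0, 0, 6.9], [0, 0, 6.9], [0, 0, 6.9]])

```text
clock: 17.27
eef_pos: [493.1, 149.4, 236.0]
tcp_rot: [[0.825, 0.565, 0.0], [0.565, -0.825, 0.0], [0.0, 0.0, -1.0]]
force: [-1.0, -0.2, 0.2]
opening: 70.3
gripper_force: 0.0
```

Request:
drive_tool(hand=[0.07, 0.07, 0.07, 0.07, 0.07, 0.07, 0.07], slide=[[0, 0, 0], [0, 0, 0], [0, 0, 0], [0, 0, 0], [0, 0, 0], [0, 0, 0], [0, 0, 0]], turn=[[0, 0, 6.9], [0, 0, 6.9], [0, 0, 6.9], [0, 0, 6.9], [0, 0, 6.9], [0, 0, 6.9], [0, 0, 0]])

```text
clock: 17.85
eef_pos: [493.1, 149.4, 235.9]
tcp_rot: [[0.993, -0.121, 0.0], [-0.121, -0.993, 0.0], [0.0, -0.0, -1.0]]
force: [-0.0, -0.3, 0.2]
opening: 70.1
gripper_force: 0.0
```

```bash
python3 - <<'E'
from h import *
p=env.camera_params("wrist");s=env.observe();print(s["clock"],s["eef_pos"],s["tcp_rot"][:,0])
im=env.read_camera("wrist")
u=proj("wrist",[492.8,149.6,90],p);print(u)
cv2.imwrite("pics/w6.png",im)
E
```

```text
17.85 [493.1335828  149.37331408 235.92389935] [ 9.92611213e-01 -1.21337990e-01  2.67952408e-04]
[321.76015826 214.53094409]
```

View pics/w6.png

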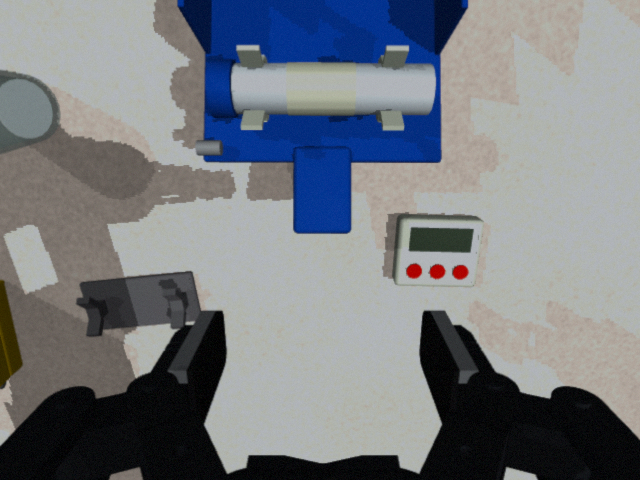

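The tube sits home in both clips (columns 205–436, clips at 249 and 397). The tab is at columns 293–351, centred between the fingers. I'll grip the tab and close the bin.

Request:
drive_tool(hand=[0.07, 0.07, 0.07, 0.07, 0.07, 0.07, 0.03, 0.03, 0.03, 0.03], slide=[[0.003, 0, 0.038], [0, 0, 0.038], [0, 0, 0.038], [0, 0, 0.03], [0, 0, 0.014], [0, 0, 0.006], [0, 0, 0], [0, 0, 0], [0, 0, 0], [0, 0, 0]], turn=[[0, 0, 0], [0, 0, 0], [0, 0, 0], [0, 0, 0], [0, 0, 0], [0, 0, 0], [0, 0, 0], [0, 0, 0], [0, 0, 0], [0, 0, 0]], force=50)

```text
clock: 18.73
eef_pos: [497.1, 149.4, 72.8]
tcp_rot: [[0.993, -0.115, 0.002], [-0.115, -0.993, 0.001], [0.002, -0.001, -1.0]]
force: [0.4, 1.8, 2.8]
opening: 39.4
gripper_force: 50.7
```

Request:
drive_tool(hand=[0.03, 0.03, 0.03, 0.03], slide=[[0, 0, 0], [0, 0, 0], [0, 0, 0], [0, 0, 0]], turn=[[0, 0, 0], [0, 0, 0], [0, 0, 0], [0, 0, 0]])

```text
clock: 19.07
eef_pos: [497.1, 149.4, 72.7]
tcp_rot: [[0.993, -0.116, 0.002], [-0.116, -0.993, 0.001], [0.002, -0.001, -1.0]]
force: [-1.0, 1.8, 6.8]
opening: 38.9
gripper_force: 51.3
```

Request:
drive_tool(hand=[0.03, 0.03, 0.03, 0.03, 0.03, 0.03, 0.03, 0.03, 0.03, 0.03], slide=[[0.0035, 0, -0.0095], [0.005, 0, -0.01], [0.0064, 0, -0.0117], [0.0074, 0, -0.011], [0.0082, 0, -0.0105], [0.0088, 0, -0.0099], [0.0096, 0, -0.0091], [0.0103, 0, -0.0085], [0.0108, 0, -0.0076], [0.0115, 0, -0.0068]], turn=[[0, 0, 0], [0, 0, 0], [0, 0, 0], [0, 0, 0], [0, 0, 0], [0, 0, 0], [0, 0, 0], [0, 0, 0], [0, 0, 0], [0, 0, 0]])

```text
clock: 19.9
eef_pos: [575.8, 139.6, 166.3]
tcp_rot: [[0.993, -0.116, -0.003], [-0.116, -0.993, 0.0], [-0.003, 0.0, -1.0]]
force: [-1.3, 1.8, -4.1]
opening: 39.3
gripper_force: 53.8
```

Request:
drive_tool(hand=[0.03, 0.03, 0.03, 0.03, 0.03], slide=[[0.0119, 0, -0.0059], [0.0122, 0, -0.005], [0.0126, 0, -0.0041], [0.0129, 0, -0.0031], [0, 0, 0]], turn=[[0, 0, 0], [0, 0, 0], [0, 0, 0], [0, 0, 0], [0, 0, 0]])

```text
clock: 20.32
eef_pos: [627.5, 133.2, 185.2]
tcp_rot: [[0.993, -0.116, 0.0], [-0.116, -0.993, -0.001], [0.0, 0.001, -1.0]]
force: [-4.9, -1.7, 7.6]
opening: 39.0
gripper_force: 56.0
```

Request:
drive_tool(hand=[0.03, 0.03, 0.03, 0.03, 0.03, 0.03, 0.03], slide=[[0.01, 0, -0.0014], [0.01, 0, -0.001], [0.008, 0, -0.0005], [0.006, 0, -0.0002], [0.004, 0, 0], [0.003, 0, 0], [0, 0, 0]], turn=[[0, 0, 0], [0, 0, 0], [0, 0, 0], [0, 0, 0], [0, 0, 0], [0, 0, 0], [0, 0, 0]])

```text
clock: 20.9
eef_pos: [666.3, 128.3, 188.1]
tcp_rot: [[0.993, -0.116, -0.001], [-0.116, -0.993, -0.001], [-0.001, 0.001, -1.0]]
force: [-3.6, -3.2, 7.4]
opening: 38.8
gripper_force: 56.2
```

Request:
drive_tool(hand=[0.03, 0.03, 0.03], slide=[[0.003, 0, 0], [0.002, 0, 0], [0, 0, 0]], turn=[[0, 0, 0], [0, 0, 0], [0, 0, 0]])

```text
clock: 21.15
eef_pos: [671.6, 127.7, 187.9]
tcp_rot: [[0.993, -0.116, -0.0], [-0.116, -0.993, -0.001], [0.0, 0.001, -1.0]]
force: [-2.3, -4.0, 5.8]
opening: 39.1
gripper_force: 55.8
```

Request:
drive_tool(hand=[0.03, 0.03, 0.03], slide=[[0.003, 0, 0], [0.002, 0, 0], [0, 0, 0]], turn=[[0, 0, 0], [0, 0, 0], [0, 0, 0]])

```text
clock: 21.4
eef_pos: [674.1, 127.4, 187.8]
tcp_rot: [[0.993, -0.116, -0.005], [-0.116, -0.993, -0.001], [-0.005, 0.001, -1.0]]
force: [-13.2, -3.5, 12.3]
opening: 38.9
gripper_force: 56.4
```

```bash
python3 - <<'E'
from h import *
a=env.read_camera("scene");b=env.read_camera("top")
t=cv2.resize(b[145:225,250:340],None,fx=4.4,fy=4.4,interpolation=2); s=cv2.resize(a[235:345,320:430],None,fx=3.6,fy=3.6,interpolation=2)
im=np.zeros((400,800,3),np.uint8); im[:t.shape[0],:t.shape[1]]=t; im[:s.shape[0],400:400+s.shape[1]]=s
cv2.imwrite("pics/bin2.png",im);print(env.observe()["clock"])
E
```

```text
21.5
```

Request:
drive_tool(hand=[0.03, 0.03, 0.03], slide=[[0.003, 0, 0], [0, 0, 0], [0, 0, 0]], turn=[[0, 0, 0], [0, 0, 0], [0, 0, 0]])

```text
clock: 21.75
eef_pos: [674.2, 127.4, 187.7]
tcp_rot: [[0.993, -0.115, -0.011], [-0.115, -0.993, -0.001], [-0.011, 0.002, -1.0]]
force: [-24.6, -3.1, 17.6]
opening: 38.7
gripper_force: 56.7
```

Request:
drive_tool(hand=[0.03, 0.03, 0.085, 0.085, 0.085, 0.085, 0.085, 0.085, 0.085, 0.085], slide=[[-0.004, 0, 0], [0, 0, 0], [0, 0, 0], [0, 0, 0], [0, 0, 0], [0, 0, 0], [0, 0, -0.02], [0, 0, -0.035], [0, 0, -0.035], [0, 0, -0.035]], turn=[[0, 0, 0], [0, 0, 0], [0, 0, 0], [0, 0, 0], [0, 0, 0], [0, 0, 0], [0, 0, 0], [0, 0, 0], [0, 0, 0], [0, 0, 0]])

```text
clock: 22.58
eef_pos: [675.9, 128.1, 313.3]
tcp_rot: [[0.993, -0.116, -0.001], [-0.116, -0.993, -0.0], [-0.0, 0.0, -1.0]]
force: [0.6, 0.1, 0.0]
opening: 85.2
gripper_force: 0.0
```

Request:
drive_tool(hand=[0.085, 0.085, 0.085, 0.085, 0.085, 0.085, 0.085, 0.085, 0.085, 0.085], slide=[[-0.035, 0, -0.01], [-0.035, 0, -0.01], [-0.035, 0, 0], [-0.035, 0, 0], [-0.035, 0, 0], [-0.035, 0, 0], [-0.035, 0, 0], [-0.035, 0, 0], [-0.035, 0, 0], [0, 0, 0]], turn=[[0, 0, 0], [0, 0, 0], [0, 0, 0], [0, 0, 0], [0, 0, 0], [0, 0, 0], [0, 0, 0], [0, 0, 0], [0, 0, 0], [0, 0, 0]])

```text
clock: 23.42
eef_pos: [358.2, 164.5, 332.1]
tcp_rot: [[0.993, -0.115, -0.002], [-0.115, -0.993, 0.001], [-0.002, -0.0, -1.0]]
force: [0.8, -0.2, 0.2]
opening: 85.3
gripper_force: 0.0
```

```bash
python3 - <<'E'
from h import *
print(env.observe()["clock"])
for c in ("scene","top"):
    im=env.read_camera(c);old=cv2.imread(f"pics/{c}0.png");cv2.imwrite(f"pics/{c}9.png",im)
    for n in ("blue_bin","blue_tab","blue_tube_mid","orange_bin","timer","beaker","reagent","orange_tube_mid"):
        print(c,n,[(round(d["confidence"],2),np.round(d["uv"]).tolist(),int(d["pixels"].sum())) for d in env.cut_out(c,n)[:2]])
    # template match of tab / front-panel edges vs. original
    for lab,(r0,r1,c0,c1) in (dict(tab=(242,275,352,385),post=(240,270,388,412)) if c=="scene" else dict(front=(180,212,258,330),back=(148,165,262,335))).items():
        T=cv2.Canny(old,40,120)[r0:r1,c0:c1];S=cv2.Canny(im,40,120)[r0-10:r1+10,c0-10:c1+10]
        m=cv2.matchTemplate(cv2.GaussianBlur(S,(3,3),0),cv2.GaussianBlur(T,(3,3),0),5);_,v,_,l=cv2.minMaxLoc(m);print(c,lab,v,l[0]-10,l[1]-10)
E
```

```text
23.4167
scene blue_bin [(0.81, [369.0, 274.0], 2407), (0.75, [445.0, 126.0], 1509)]
scene blue_tab [(0.92, [367.0, 273.0], 2515), (0.81, [442.0, 127.0], 1574)]
scene blue_tube_mid [(0.62, [373.0, 284.0], 714), (0.35, [367.0, 274.0], 2365)]
scene orange_bin [(0.86, [258.0, 328.0], 3959), (0.17, [367.0, 294.0], 5718)]
scene timer [(0.72, [289.0, 236.0], 590)]
scene beaker [(0.91, [433.0, 223.0], 852)]
scene reagent [(0.93, [139.0, 391.0], 1146)]
scene orange_tube_mid [(0.74, [155.0, 278.0], 661)]
scene tab 0.9269375801086426 0 0
scene post 0.8862261772155762 0 0
top blue_bin [(0.89, [294.0, 190.0], 1323), (0.65, [112.0, 294.0], 1724)]
top blue_tab [(0.95, [116.0, 296.0], 1786), (0.8, [290.0, 190.0], 1407)]
top blue_tube_mid [(0.78, [291.0, 177.0], 485), (0.6, [196.0, 225.0], 642)]
top orange_bin [(0.64, [391.0, 198.0], 1543)]
top timer [(0.86, [317.0, 286.0], 592)]
top beaker [(0.65, [195.0, 221.0], 618)]
top reagent [(0.75, [487.0, 208.0], 692)]
top orange_tube_mid [(0.86, [448.0, 304.0], 611), (0.74, [293.0, 191.0], 1439)]
top front 0.8946847915649414 0 0
top back 0.960796594619751 0 0
```

The tab and front panel match their original shut position with zero pixel shift. The tube shows inside the bin, and the other objects haven't moved.

```bash
python3 -c "
from cell import env
print(env.close_job())"
```

```text
the job is handed in; nothing more can be done
None
```

The blue-capped tube is snapped into both clips and the blue bin is shut with the tube inside; the orange bin and other objects look unmoved in the before-and-after pictures, and the job was handed in at about 24 s of the 72 s allowed.

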